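Lock the setting tin in the strongbox

TASK

Lock the flat dark setting tin away in the open strongbox. First draw the box's bolt fully back, because it sticks out where the lid's keeper must come down; then lay the tin flat, right way up, on the floor of the box, shut the lid completely, and last slide the bolt fully home through the keeper. Leave the other things on the bench where they are.

Things in the scene. Friction and masses are not known exactly. Their poses are not given: they have to be found in the camera images.
- tin: flat closed dark blue tin to be locked away, 63 (its x) x 86 (its y) x 22 mm (z), 0.11 kg or so; its rigid lid stays shut. The walls to grip are 60 mm apart along its x axis. Origin: centre of its underside; z up.
- strongbox: grey steel box fixed to the bench, 150 (its x) x 180 (its y) x 55 mm high without the lid; walls 6 mm, inside 138 x 168 mm, 49 mm deep. Origin: centre of its underside. x points from the front (bolt side, robot) to the back (hinge), y to the left seen from the front. The shut lid's top is 63.5 mm above the bench. Bolt axis: along y at x = -89 mm, 45 mm above the bench.
- box_floor (a point): centre of the box's inner floor, 6 mm above the bench; axes as the box
- lid (a joint): angle of the strongbox's lid, rad: 0 = shut, about 1.57 = upright, 2.0 = stop (it starts open, leaning a little back). Hinged at the back rim; a stiff hinge (0.32 Nm of friction) keeps the lid at any angle: it must be pushed all the way down, with up to about 6 N near its free edge.
- lid_hinge (a point): point on the lid's hinge axis (which runs along the box's y), middle of the box's back rim, 55 mm above the bench. The lid plate reaches 150 mm from here (and the keeper 178 mm, over the box's front edge); its outer face lies 8.5 mm off the line from hinge to edge.
- lid_keeper (a point): centre of the keeper's opening: a steel loop on the lid's free edge, 20 mm long along y and centred at y = +34 mm of the box, opening 16 x 16 mm for the 10 mm bolt. It hangs in front of the box, in line with the bolt, only when the lid is shut.
- bolt (a joint): travel of the bolt along the box's y, m: 0 = fully drawn back (stop; its tip is 8 mm short of the keeper), 0.040 = fully home (stop; its tip 12 mm past the keeper). Above 0.008 with the lid open it blocks the lid. It stays where left; about 2.5 N of friction.
- bolt_knob (a point): grip point of the bolt's knob, 87 mm above the bench, at x = -89 mm, y = -60 mm + bolt in the box's frame: an upright steel cylinder, 16 mm across, from 67 to 105 mm above the bench. Round it, the bolt's two guides (at y = -80 and 0 mm) rise to 54 mm, the shut lid to 64 mm.
- jar: bystander: small glass jar with black lid, 48 mm across, 63 mm high; origin under its centre
- mallet_head: bystander: white nylon mallet head lying down, 53 mm long, 31 mm thick; origin under its centre
- loupe: bystander: black eye loupe, 39 mm across, 30 mm high; origin under its centre
- doming_block: bystander: small wooden doming cube, 42 mm; origin under its centre
- pliers: bystander: blue-handled pliers lying flat, 129 mm long, 10 mm high; origin under the centre
- spool: bystander: wire spool standing on its flange, 48 mm across, 32 mm high; origin under its centre

How it is judged:
On the way, in this order (a step that is already met when the one before it is completed fails the run):
1. the bolt is drawn fully back, while the lid is still open (value of joint bolt below 0.006 m and value of joint lid above 0.8 rad), for 0.2 s.
2. the tin lies flat on the floor of the open box, released (x of tin in the frame of strongbox between -0.04 and 0.04 m and y of tin in the frame of strongbox between -0.06 and 0.06 m and z of tin in the frame of box_floor below 0.006 m and angle between tin's own z axis and vertical below 0.12 rad and contact force between tin and the fingers below 0.3 N and linear speed of tin below 0.02 m/s and value of joint lid above 0.8 rad and value of joint bolt below 0.008 m), for 0.2 s.
3. the lid is shut over the tin, the bolt still drawn back (x of tin in the frame of strongbox between -0.04 and 0.04 m and y of tin in the frame of strongbox between -0.06 and 0.06 m and z of tin in the frame of box_floor below 0.006 m and angle between tin's own z axis and vertical below 0.12 rad and value of joint lid below 0.03 rad and value of joint bolt below 0.008 m), for 0.2 s.
4. the bolt is fully home in the keeper (x of tin in the frame of strongbox between -0.04 and 0.04 m and y of tin in the frame of strongbox between -0.06 and 0.06 m and z of tin in the frame of box_floor below 0.006 m and angle between tin's own z axis and vertical below 0.12 rad and value of joint lid below 0.03 rad and value of joint bolt above 0.034 m), for 0.2 s.
At the end, for the whole second after the job is handed in: The tin lies at rest, upright and flat (within 7 degrees) on the floor of the strongbox (underside within 6 mm of the floor); the lid is shut (below 0.03 rad); the bolt is home through the keeper (joint above 0.034 m); the box is released, and no bystander was moved more than 40 mm (all of step 4 and contact force between each of tin, strongbox and the fingers below 0.3 N and linear speed of tin below 0.02 m/s); the robot touches nothing.
It fails at once if a bystander is moved more than 40 mm (distance of any of jar, mallet_head, loupe, doming_block, pliers, spool from where it was at the start of the episode above 0.04 m).
It also fails if it takes over 67 s, if anything falls off the work surface, if the arm or the gripper's body presses on something with over 40 N, if the wrist force passes 120 N, or if a joint passes its speed limit or range.

ROBOT

A 6-joint arm with a two-finger parallel gripper is mounted at the origin on a cart in front of the work surface, level with it; the furniture and walls round the work are solid. World frame = base frame: x ahead of the robot, y to its left, z up, the work surface at z = 0. Lengths are in m, angles in rad, forces in N, time in s.
With the tool pointing down it reaches from about 0.3 to 0.875 m from the base axis. Payload 6.4 kg.
Tool frame: the origin (TCP) lies between the finger pads; the fingertips stand tip_extent ahead of it and the grasp point (between the pads) lies 5 mm behind it (tip_extent is the distance from the TCP to the fingertips, in m); z points along the fingers, y is the direction in which the jaws open and shut (so a half turn about z gives the same grasp; the last joint's range is limited). The gripper opens to 85 mm and grips with 20 to 120 N. Pads are 22 mm wide; open, the fingers measure 114 mm over their backs; the gripper's body (76 mm by 85 mm) begins 54 mm behind the grasp point. The pads swing forward as they close: fully open they stand 13 mm farther back than shut.
Start: joints at [-1.489, 0.181, 1.607, -0, 1.354, -0.206], TCP at [0.163, -0.551, 0.217] pointing down, gripper open.
Joint ranges: [-2.99, 2.99], [-0.89, 2.07], [0.3, 2.58], [-1.14, 4.28], [0, 2.63], [-3.12, 3.12]. Speed limits (rad/s): [2.57, 2.57, 3.01, 3.14, 3.14, 3.14].

INTERFACE

Orientations are given as a unit quaternion [w, x, y, z].
In Python, from bench import * gives the robot as it stands.
- The arm moves only by the shell command python3 -m jog 'ROWS'. ROWS is JSON, a list of rows, each a list of 3 entries, a list of its own where there are three numbers: the shift along the tool's x, y, z in mm, then the turn, a rotation vector about the tool's x, y, z in rad, then the opening, from 0 (shut) to 1 (fully open). A call has 1 to 20 rows; each row is the pose to reach, as a shift and turn from the pose measured when the call began, along the tool's axes at that moment; what a row does not reach only later rows make up. A row lasts 1/12 s, in which the tool goes at most 41.7 mm and 7.16 degrees, less where a joint would pass 70% of its speed; a pose out of reach is approached as far as the arm can. A call with a gripper value outside its range is refused whole. The fingers move at their own pace and stop on an object; the grip force is fixed at half the most. Time passes only in rows, so rows that repeat a pose let the fingers close. It gives the time, the measured TCP pose, the force and the opening at its end, in the units of the state.
- get_obs(): the state, without advancing time (a new reading comes with each control period).
- camera(name): name is "scene" or "top"; returns (picture, depth): 480x640x3 uint8, red, green, blue; 480x640 float32, m along the optical axis (not along the pixel's ray), 0 where there is no reading.
- get_calibration(name): a dict with "fx", "fy", "cx", "cy" (pixels), "k1" (the pictures are not rectified: a ray, as slopes to the right and down, at radius r is drawn at 1 + k1 r^2 times it, then the intrinsics apply), "world_from_camera" (4x4, takes a point from camera to world coordinates). Camera axes: x right, y down, z forward; pixel columns grow to the right and rows downward; lengths in m; the calibration is good to about 2 mm. A picture is of the moment at which its call begins. get_calibration takes no time and is no camera call.
- hand_in(): hands the job in, once; it reports no verdict.
The state is a dict: "time_s": time; "q": joint angles; "dq": joint speeds; "joint_efforts": joint torques, N m; "eef_pos": TCP position; "eef_rot": TCP orientation; "wrist_force": force on the tool from outside, world axes, zero at the start; "torque": the same for the moment, N m; "opening": opening from 0.0 (shut) to 1.0 (fully open).
Only numpy, scipy, OpenCV 4.12 (cv2) and the standard library are available. Lean on these libraries where they do the work, as an engineer would, in place of code of your own. Each camera call takes 0.05 s, during which the arm holds its last target.

## Working session

There is one attempt and no reset: what is moved stays moved. The work goes in short steps, Python scripts to look and compute and a shell command to move; the robot and the scene stay as the last step left them, time stands still between calls to the robot, and variables do not carry over. Pictures are saved under pics/ and viewed, and the job is handed in when it is done.

```bash
ls; mkdir -p pics; python3 - <<'E'
from bench import *
import cv2,numpy as np
print(get_obs())
for n in ("scene","top"):
    p,d=camera(n); cv2.imwrite(f"pics/{n}0.png",p[:,:,::-1]); np.savez(f"{n}0.npz",p=p,d=d)
    c=get_calibration(n); print(n,c); print((d>0).mean())
E
```

```text
pics
{'time_s': 0.0, 'q': array([-1.48930330e+00,  1.81548877e-01,  1.60799822e+00,  6.70083713e-06,
        1.35381972e+00, -2.06251833e-01]), 'dq': array([ 0.00010946,  0.00084064,  0.00210452, -0.00080115, -0.00030705,
       -0.0001542 ]), 'joint_efforts': array([-1.36809426e-04, -4.44873655e+01, -3.51342165e+01, -3.00926122e-04,
        9.02534433e-03,  1.01703998e-05]), 'eef_pos': array([ 0.16317689, -0.55075673,  0.21608451]), 'eef_rot': array([-8.85153325e-04,  9.89667916e-01,  1.43375830e-01,  5.85646585e-05]), 'wrist_force': array([-0.20870552,  0.34244691,  0.18702974]), 'torque': array([ 0.05933192, -0.00929526,  0.01428744]), 'opening': 0.9994052919711086}
scene {'fx': 600.1934568501661, 'fy': 600.1934568501661, 'cx': 322.9019105733307, 'cy': 241.35511170821368, 'k1': -0.026109247567956646, 'world_from_camera': array([[-0.78683398, -0.39167379,  0.47695275, -0.14164801],
       [-0.61716035,  0.50225357, -0.60568511,  0.93698863],
       [-0.00232024, -0.77092996, -0.63691571,  0.97471647],
       [ 0.        ,  0.        ,  0.        ,  1.        ]])}
0.99244140625
top {'fx': 537.7262198679273, 'fy': 537.7262198679273, 'cx': 314.8103116005543, 'cy': 234.03131838309056, 'k1': 0.02190599150372382, 'world_from_camera': array([[ 0.07027387, -0.97271828,  0.22108987,  0.31803277],
       [-0.99752648, -0.06817502,  0.01711957,  0.04991304],
       [-0.00157971, -0.22174606, -0.97510317,  1.0939853 ],
       [ 0.        ,  0.        ,  0.        ,  1.        ]])}
0.9958626302083333
```

View pics/scene0.png

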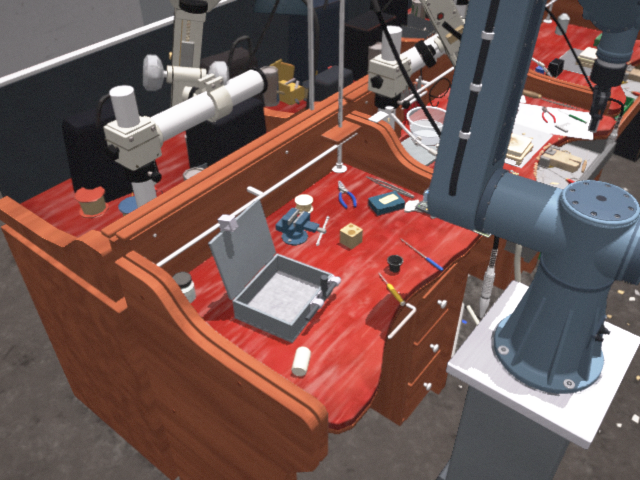

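View pics/top0.png

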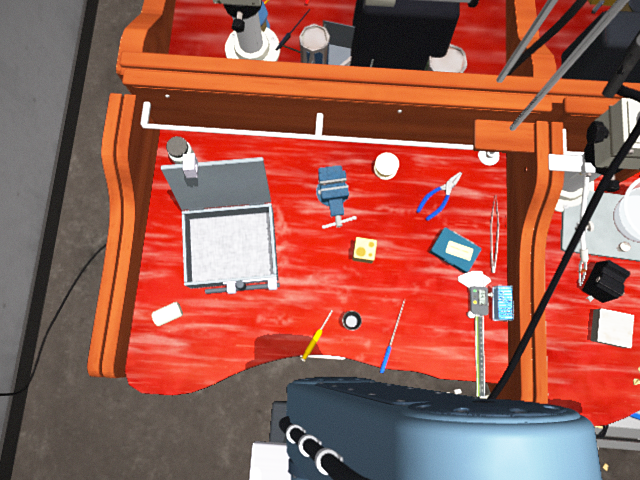

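The top view shows the box near (230,245), its bolt near (240,287) and the tin near (456,250). The doming block is at (365,249), the loupe at (351,320) and the mallet head at (166,314). I'll zoom in on these next.

```bash
cat > h.py <<'E'
from bench import *
import cv2,numpy as np
from scipy.spatial.transform import Rotation as R
def K(c): return np.array([[c['fx'],0,c['cx']],[0,c['fy'],c['cy']],[0,0,1.]]),np.array([c['k1'],0,0,0.])
def rays(n,uv):
    c=get_calibration(n);k,dc=K(c)
    x=cv2.undistortPoints(np.array(uv,float).reshape(-1,1,2),k,dc).reshape(-1,2)
    T=c['world_from_camera'];return T[:3,3],np.c_[x,np.ones(len(x))]@T[:3,:3].T
def onz(n,uv,z):
    o,d=rays(n,uv);return o+d*((z-o[2])/d[:,2])[:,None]
def depthpt(n,uv,D):
    o,d=rays(n,uv);z=np.array([D[int(round(v)),int(round(u))] for u,v in uv]);return o+d*z[:,None]
def tri(n1,uv1,n2,uv2):
    o1,d1=rays(n1,[uv1]);o2,d2=rays(n2,[uv2]);A=np.c_[d1[0],-d2[0]]
    s=np.linalg.lstsq(A,o2-o1,rcond=None)[0];a=o1+d1[0]*s[0];b=o2+d2[0]*s[1]
    return (a+b)/2,np.linalg.norm(a-b)
def proj(n,P):
    c=get_calibration(n);k,dc=K(c);Ti=np.linalg.inv(c['world_from_camera'])
    return cv2.projectPoints(np.array(P,float).reshape(-1,3),cv2.Rodrigues(Ti[:3,:3])[0],Ti[:3,3],k,dc)[0].reshape(-1,2)
def crop(img,x0,y0,x1,y1,s,f):
    cv2.imwrite(f,cv2.resize(img[y0:y1,x0:x1,::-1],None,fx=s,fy=s,interpolation=cv2.INTER_CUBIC))
def tomove(target,quat=None):
    "shift mm / rotvec in tool axes from the current pose"
    o=get_obs();w=o['eef_rot'];r=R.from_quat([w[1],w[2],w[3],w[0]])
    s=r.inv().apply(np.array(target)-o['eef_pos'])*1000
    t=None if quat is None else (r.inv()*quat).as_rotvec()
    return s.round(1),None if t is None else t.round(3)
def down(yawy):
    "tool z down, tool y along world angle yawy"
    y=np.array([np.cos(yawy),np.sin(yawy),0]);z=np.array([0,0,-1.]);x=np.cross(y,z)
    return R.from_matrix(np.c_[x,y,z])
E
python3 - <<'E'
from h import *
t=np.load('top0.npz')['p'];s=np.load('scene0.npz')['p']
crop(t,150,140,290,310,4.5/1.3,'pics/c1.png');crop(s,205,190,345,350,5/1.4,'pics/c2.png')
crop(t,420,220,490,280,8,'pics/c3.png');crop(s,355,180,415,225,9,'pics/c4.png')
E
```

```text
(no output)
```

View pics/c1.png

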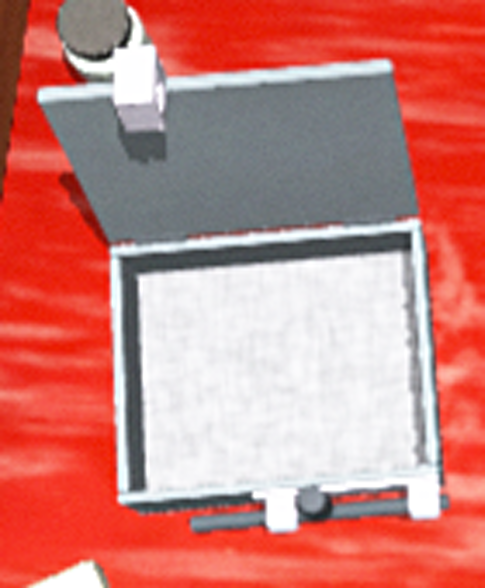

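View pics/c2.png

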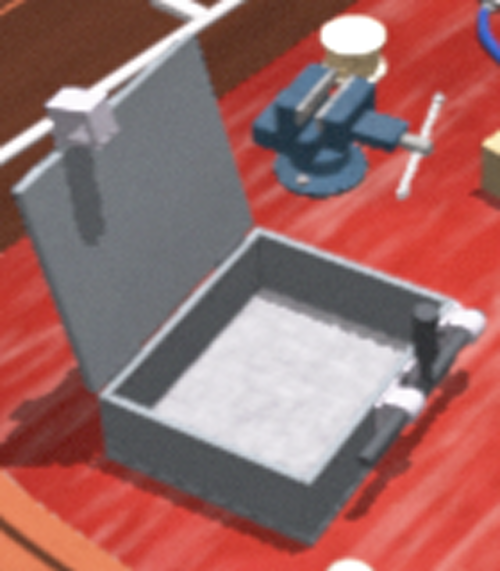

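View pics/c3.png

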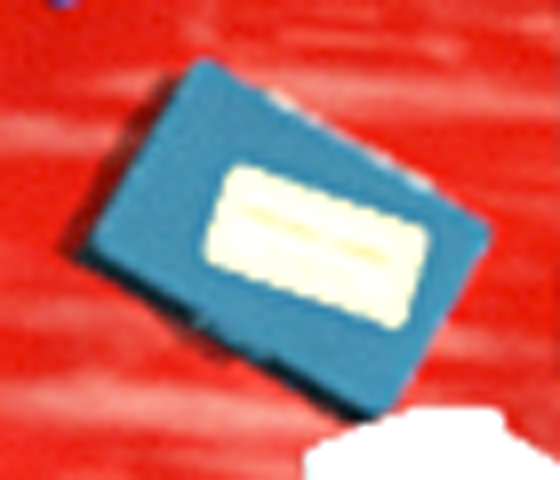

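View pics/c4.png

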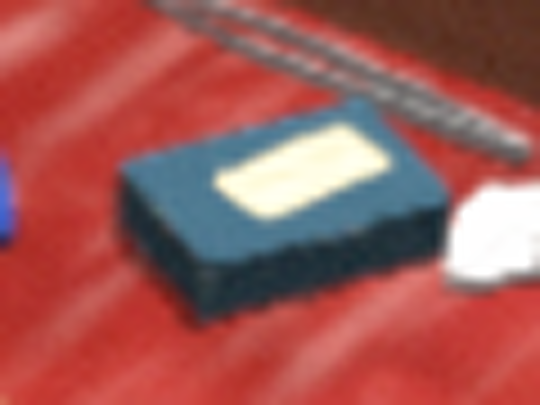

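```bash
python3 - <<'E'
from h import *
np.set_printoptions(precision=4,suppress=True)
T=lambda u,v,s=4.5/1.3,a=150,b=140:((u+.5)/s-.5+a,(v+.5)/s-.5+b)
S=lambda u,v:T(u,v,5/1.4,205,190)
prs={'FL':((120,498),(313,480)),'BR':((419,224),(259,232)),'BL':((112,246),(105,395)),'knobtop':((314,495),(426,312)),'bolttip':((192,523),(365,455)),'lidL':((41,96),(17,190)),'lidR':((391,65),(192,42))}
for k,(a,b) in prs.items(): print(k,*tri('top',T(*a),'scene',S(*b)))
print('tin');Q=[]
for a,b in [((205,60),(120,168)),((490,230),(357,98)),((375,415),(448,197)),((92,245),(203,262))]:
    p,e=tri('top',T(*a,8,420,220),'scene',T(*b,9,355,180));Q.append(p);print(p,e)
Q=np.array(Q);print(Q.mean(0),[np.linalg.norm(Q[i]-Q[(i+1)%4]) for i in range(4)],np.degrees(np.arctan2(*(Q[1]-Q[0])[1::-1])),np.degrees(np.arctan2(*(Q[2]-Q[3])[1::-1])))
E
```

```text
FL [0.4352 0.3123 0.054 ] 0.006075336474953802
BR [0.6091 0.1608 0.0476] 0.002901221301457203
BL [0.5807 0.3355 0.0521] 0.006132905305478162
knobtop [0.4399 0.198  0.0995] 0.0034377801682123014
bolttip [0.4264 0.2729 0.047 ] 0.0023696612491650687
lidL [0.6217 0.3425 0.1962] 0.002118343509495752
lidR [0.6522 0.167  0.1875] 0.006088546479359408
tin
[ 0.5955 -0.1985  0.0145] 0.0016055235251714634
[ 0.5556 -0.2703  0.0182] 0.0005152828486803431
[ 0.5053 -0.2416  0.0191] 0.0017154063340921821
[ 0.5447 -0.1695  0.0187] 0.00014628110029885617
[ 0.5503 -0.22    0.0176] [np.float64(0.08216075576745366), np.float64(0.057944218585775295), np.float64(0.08216083765110539), np.float64(0.058710721381056)] -119.10461715901657 -118.66793540980647
```

```bash
python3 - <<'E'
from h import *
np.set_printoptions(precision=4,suppress=True)
T=lambda u,v,s=4.5/1.3,a=150,b=140:((u+.5)/s-.5+a,(v+.5)/s-.5+b)
S=lambda u,v:T(u,v,5/1.4,205,190)
prs={'FL':((120,498),(313,480),.055),'BR':((419,224),(259,232),.055),'BL':((112,246),(105,395),.055),'FR':((437,476),(458,302),.055),'knobtop':((314,495),(426,312),.105),'bolttip':((192,523),(365,455),.045)}
R_={}
for k,(a,b,z) in prs.items():
    p=onz('top',[T(*a)],z)[0];q=onz('scene',[S(*b)],z)[0];R_[k]=(p,q);print(k,p,q)
for i in (0,1,None):
    C={k:(v[i] if i is not None else (v[0]+v[1])/2) for k,v in R_.items()}
    y=(C['BL']-C['BR']+C['FL']-C['FR'])[:2];x=(C['BL']-C['FL']+C['BR']-C['FR'])[:2]
    yaw=np.arctan2(-y[0],y[1]);yx=np.arctan2(x[1],x[0]);c=sum(C[k] for k in('FL','FR','BL','BR'))/4
    print('centre',c,np.linalg.norm(y)/2,np.linalg.norm(x)/2,yaw,yx)
    for w in('knobtop','bolttip'):
        d=(C[w]-c)[:2];a=(yaw*.18+yx*.15)/.33;print(w,d@[np.cos(a),np.sin(a)],d@[-np.sin(a),np.cos(a)])
tin=[((205,60),(120,168)),((490,230),(357,98)),((375,415),(448,197)),((92,245),(203,262))]
print('tin',onz('top',[T(*a,8,420,220) for a,b in tin],.022).mean(0),onz('scene',[T(*b,9,355,180) for a,b in tin],.022).mean(0))
t=np.load('top0.npz')
D=t['d']
print(depthpt('top',[(456,256),(230,245),(238,287),T(314,495),(440,270)],D))
s=np.load('scene0.npz')['d'];print(depthpt('scene',[(387,204),(285,298)],s))
E
```

```text
FL [0.4378 0.3136 0.055 ] [0.4316 0.312  0.055 ]
BR [0.6083 0.1608 0.055 ] [0.6016 0.1667 0.055 ]
BL [0.5827 0.3364 0.055 ] [0.5751 0.3367 0.055 ]
FR [0.4625 0.1377 0.055 ] [0.4575 0.1401 0.055 ]
knobtop [0.4408 0.198  0.105 ] [0.4346 0.2021 0.105 ]
bolttip [0.4277 0.274  0.045 ] [0.4265 0.2711 0.045 ]
centre [0.5228 0.2371 0.055 ] 0.1775978651854037 0.1472069169630435 0.14206086435173362 0.15639335847547206
knobtop -0.08693683086047985 -0.026512761690781605
bolttip -0.08865964900956028 0.050550062420302105
centre [0.5164 0.2389 0.055 ] 0.17294535919438925 0.14604812394094227 0.15199839495538278 0.17639404114412763
knobtop -0.08671003868010986 -0.023017992952843888
bolttip -0.08351965574996478 0.04641059806456343
centre [0.5196 0.238  0.055 ] 0.17526944896760513 0.14662018875105826 0.14696368229260723 0.16635418228936963
knobtop -0.08683249217284039 -0.02476858587442051
bolttip -0.08607498421144574 0.04849305912318536
tin [ 0.5497 -0.2187  0.022 ] [ 0.5466 -0.2149  0.022 ]
[[ 0.5359 -0.2195  0.0207]
 [ 0.5287  0.2415  0.0091]
 [ 0.4324  0.2015  0.1054]
 [ 0.4408  0.1981  0.1047]
 [ 0.5084 -0.1922  0.0011]]
[[ 0.534  -0.2011  0.0208]
 [ 0.5282  0.2266  0.0041]]
```

```bash
python3 - <<'E'
import bench; print([n for n in dir(bench) if not n.startswith('_')])
for n in ('tip_extent','TIP_EXTENT'):print(getattr(bench,n,None))
from h import *
np.set_printoptions(precision=4,suppress=True)
t=np.load('top0.npz')['d']
print(depthpt('top',[(178,146),(190,160),(319,118),(230,131),(370,138),(337,170),(386,160),(365,249),(351,320),(166,314),(478,278),(480,300),(445,195)],t))
for z in (.2,.085): print(tomove([.438,.2,z],down(.15-np.pi/2)))
E
```

```text
['MotionError', 'camera', 'get_calibration', 'get_obs', 'hand_in', 'tip_extent']
0.014
None
[[ 0.7146  0.3582  0.0663]
 [ 0.6263  0.2846  0.234 ]
 [ 0.7671  0.075   0.1286]
 [ 0.7286  0.244   0.1276]
 [ 0.7335 -0.0256  0.1265]
 [ 0.6942  0.0323  0.0436]
 [ 0.7278 -0.0688  0.0309]
 [ 0.5335 -0.0337  0.0396]
 [ 0.3938 -0.0156  0.0057]
 [ 0.3785  0.3477  0.0317]
 [ 0.496  -0.2673  0.0092]
 [ 0.4511 -0.2699  0.014 ]
 [ 0.6668 -0.1978  0.0095]]
(array([ 476.6, -641.9,   17.3]), array([-0.002, -0.   ,  0.138]))
(array([ 476.6, -641.7,  132.3]), array([-0.002, -0.   ,  0.138]))
```

```bash
python3 -m jog '[[[40,-50,0],[0,0,0.02],0.6],[[80,-100,5],[0,0,0.05],0.6],[[110,-140,10],[0,0,0.08],0.6],[[140,-180,17],[0,0,0.138],0.6],[[165,-220,17],[0,0,0.138],0.6],[[190,-255,17],[0,0,0.138],0.6],[[220,-290,17],[0,0,0.138],0.6],[[245,-330,17],[0,0,0.138],0.6],[[270,-360,17],[0,0,0.138],0.6],[[295,-400,17],[0,0,0.138],0.6],[[320,-430,17],[0,0,0.138],0.6],[[345,-465,17],[0,0,0.138],0.6],[[370,-500,17],[0,0,0.138],0.6],[[395,-535,17],[0,0,0.138],0.6],[[420,-570,17],[0,0,0.138],0.6],[[445,-605,17],[0,0,0.138],0.6],[[477,-642,17],[0,0,0.138],0.6],[[477,-642,17],[0,0,0.138],0.6],[[477,-642,17],[0,0,0.138],0.6],[[477,-642,17],[0,0,0.138],0.6]]'; python3 - <<'E'
from h import *
p,d=camera('top');crop(p,130,100,340,340,2.4,'pics/t1.png')
p,d=camera('scene');crop(p,195,120,395,360,2.4,'pics/s1.png')
for z in (.12,.087): print(tomove([.438,.2,z],down(.15-np.pi/2)))
E
```

```text
time_s: 1.77
eef_pos: [0.4391, 0.205, 0.2]
eef_rot: [-0.002, 0.997, 0.077, 0.0]
wrist_force: [-1.5, -0.1, 1.1]
opening: 0.598
(array([-0.2,  2. , 79.7]), array([-0.002,  0.001,  0.004]))
(array([ -0.2,   2.1, 112.7]), array([-0.002,  0.001,  0.004]))
```

View pics/t1.png

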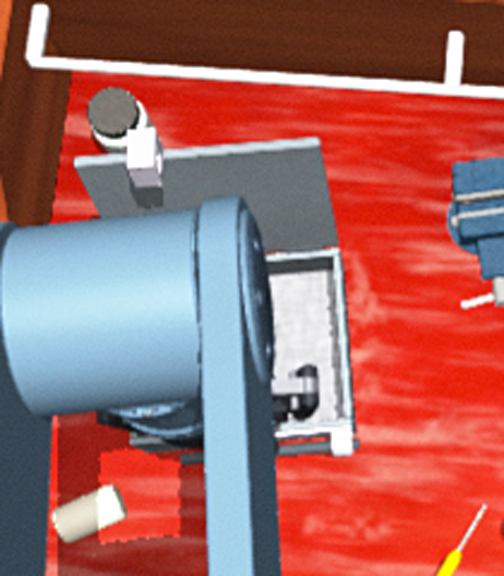

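View pics/s1.png

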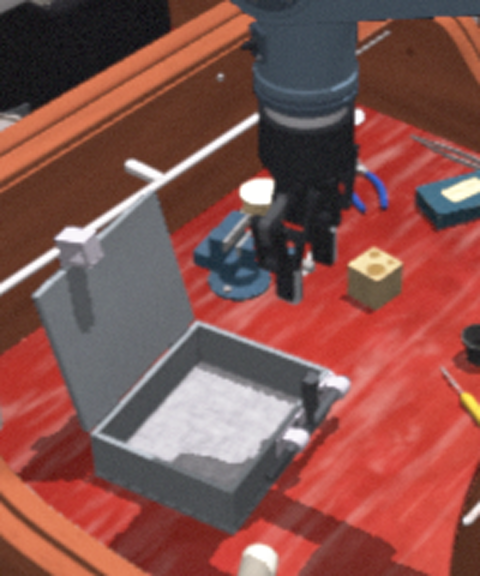

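The scene view shows the fingers above the knob, which is at about (310,390) in the crop. The arm blocks the knob in the top view. Next: go down and grip.

```bash
python3 -m jog '[[[0,2,30],[0,0,0],0.6],[[0,2,60],[0,0,0],0.6],[[0,2,85],[0,0,0],0.6],[[0,2,105],[0,0,0],0.6],[[0,2,113],[0,0,0],0.6],[[0,2,113],[0,0,0],0.6]]'; python3 - <<'E'
from h import *
p,d=camera('scene');crop(p,195,120,395,360,2.4,'pics/s2.png')
E
```

```text
time_s: 2.37
eef_pos: [0.4362, 0.1985, 0.0848]
eef_rot: [-0.0, 0.997, 0.076, -0.003]
wrist_force: [-1.1, -0.8, 1.0]
opening: 0.599
```

View pics/s2.png

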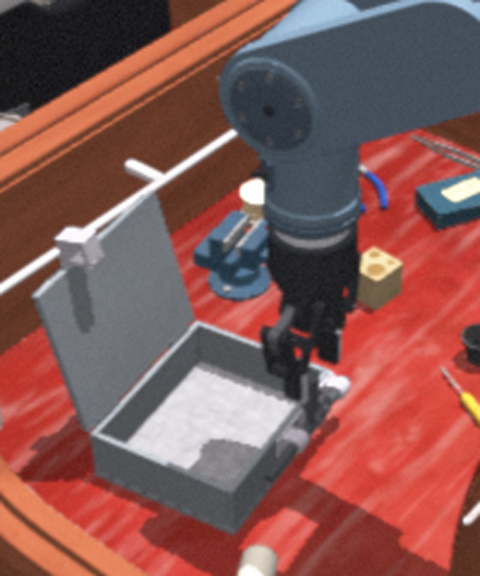

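```bash
python3 -m jog '[[[0,0,0],[0,0,0],0],[[0,0,0],[0,0,0],0],[[0,0,0],[0,0,0],0],[[0,0,0],[0,0,0],0],[[0,0,0],[0,0,0],0],[[0,0,0],[0,0,0],0],[[0,0,0],[0,0,0],0]]'; python3 -m jog '[[[0,5,0],[0,0,0],0],[[0,10,0],[0,0,0],0],[[0,15,0],[0,0,0],0],[[0,20,0],[0,0,0],0],[[0,25,0],[0,0,0],0],[[0,30,0],[0,0,0],0],[[0,30,0],[0,0,0],0]]'
```

```text
time_s: 3.0
eef_pos: [0.4387, 0.1991, 0.088]
eef_rot: [-0.0, 0.997, 0.076, -0.0]
wrist_force: [-1.2, -1.1, 5.6]
opening: 0.121
time_s: 3.58
eef_pos: [0.4437, 0.1683, 0.0881]
eef_rot: [-0.0, 0.997, 0.076, -0.0]
wrist_force: [-0.4, -1.1, -1.3]
opening: 0.114
```

```bash
python3 -m jog '[[[0,2,0],[0,0,0],0],[[0,4,0],[0,0,0],0],[[0,6,0],[0,0,0],0],[[0,6,0],[0,0,0],0]]';python3 -m jog '[[[0,2,0],[0,0,0],0],[[0,4,0],[0,0,0],0],[[0,5,0],[0,0,0],0],[[0,5,0],[0,0,0],0]]'
```

```text
time_s: 3.92
eef_pos: [0.4443, 0.1638, 0.0881]
eef_rot: [-0.002, 0.997, 0.076, -0.0]
wrist_force: [-0.1, 10.6, -1.5]
opening: 0.119
time_s: 4.25
eef_pos: [0.4444, 0.1633, 0.0881]
eef_rot: [-0.006, 0.997, 0.075, -0.0]
wrist_force: [-0.9, 24.4, -1.6]
opening: 0.124
```

The bolt is against its stop: it no longer moves and 24 N has built up. Release it, go up, and move to the tin.

```bash
python3 -m jog '[[[0,-3,0],[0,0,0],0.3],[[0,0,0],[0,0,0],0.6],[[0,0,0],[0,0,0],0.6],[[0,0,-30],[0,0,0],0.6],[[0,0,-70],[0,0,0],0.8],[[0,0,-110],[0,0,0],1],[[0,0,-110],[0,0,0],1]]'; python3 - <<'E'
from h import *
np.set_printoptions(precision=4,suppress=True)
p,d=camera('scene');crop(p,195,120,395,360,2.4,'pics/s3.png')
a=np.radians(-119+90)
for aa in (a,a+np.pi):
  for z in (.2,.012): print(tomove([.549,-.218,z],down(aa)))
print(get_obs()['q'])
E
```

```text
time_s: 4.83
eef_pos: [0.4496, 0.1616, 0.2064]
eef_rot: [-0.006, 0.997, 0.075, 0.007]
wrist_force: [2.0, 1.2, 1.4]
opening: 0.985
(array([ 43.2, 390.2,  -0.6]), array([-0.005, -0.015, -0.915]))
(array([ 41.2, 392.2, 187.4]), array([-0.005, -0.015, -0.915]))
(array([ 43.2, 390.2,  -0.6]), array([-0.018,  0.006,  2.226]))
(array([ 41.2, 392.2, 187.4]), array([-0.018,  0.006,  2.226]))
[ 0.0876 -0.0409  1.8719  0.0117  1.3008  1.5058]
```

View pics/s3.png

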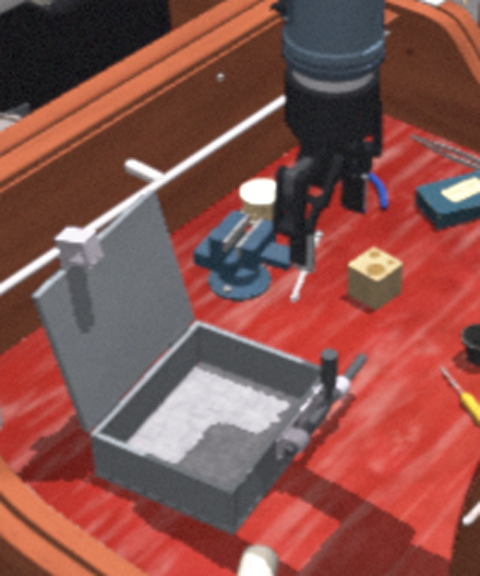

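The bolt is drawn: its knob is now by the right guide (crop 330,365). Move above the tin.

```bash
python3 -m jog '[[[4,35,0],[0,-0.001,-0.09],1],[[8,70,0],[-0.001,-0.003,-0.18],1],[[13,110,0],[-0.001,-0.004,-0.28],1],[[17,145,0],[-0.001,-0.005,-0.38],1],[[21,180,0],[-0.002,-0.006,-0.47],1],[[25,220,0],[-0.003,-0.008,-0.56],1],[[29,255,0],[-0.003,-0.01,-0.65],1],[[33,290,0],[-0.004,-0.012,-0.74],1],[[37,325,0],[-0.005,-0.015,-0.83],1],[[40,360,0],[-0.005,-0.015,-0.915],1],[[43,390,0],[-0.005,-0.015,-0.915],1],[[43,390,0],[-0.005,-0.015,-0.915],1],[[43,390,40],[-0.005,-0.015,-0.915],1],[[42,391,80],[-0.005,-0.015,-0.915],1],[[42,391,110],[-0.005,-0.015,-0.915],1],[[42,391,120],[-0.005,-0.015,-0.915],1],[[42,391,120],[-0.005,-0.015,-0.915],1]]'; python3 - <<'E'
from h import *
np.set_printoptions(precision=4,suppress=True)
p,d=camera('scene');crop(p,340,140,440,240,5.5,'pics/s4.png')
p,d=camera('top');crop(p,400,180,520,320,4,'pics/t4.png')
print(tomove([.549,-.218,.012],down(np.radians(-29))))
E
```

```text
time_s: 6.3
eef_pos: [0.5461, -0.2158, 0.0755]
eef_rot: [-0.003, 0.862, 0.507, -0.002]
wrist_force: [-0.1, 0.0, 0.5]
opening: 0.998
(array([-0.4, -0.3, 68.3]), array([0., 0., 0.]))
```

View pics/s4.png

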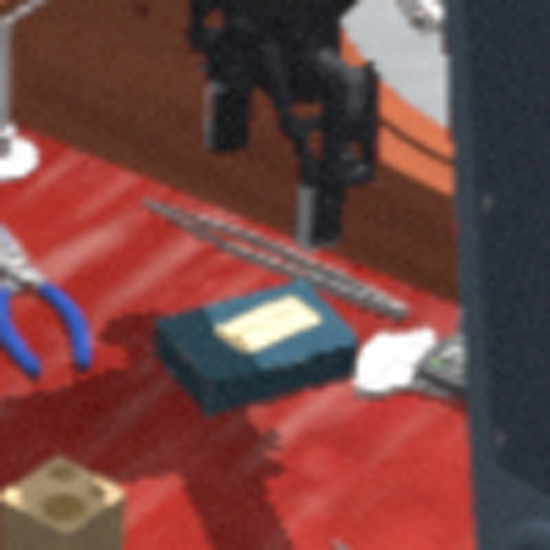

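View pics/t4.png

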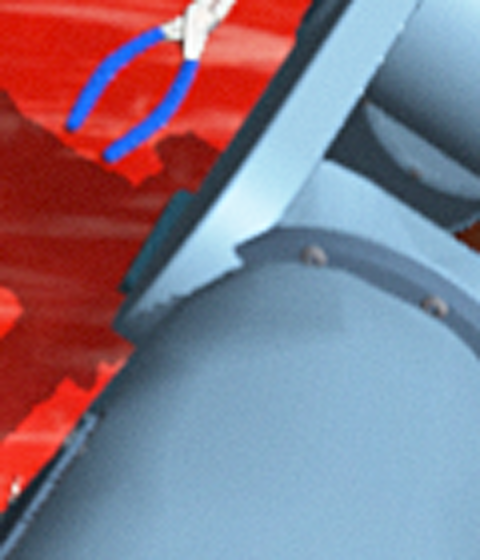

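The tin hasn't moved and the fingers straddle it. Go down and grip.

```bash
python3 -m jog '[[[0,0,25],[0,0,0],1],[[0,0,45],[0,0,0],1],[[0,0,60],[0,0,0],1],[[0,0,68],[0,0,0],1],[[0,0,70],[0,0,0],1],[[0,0,70],[0,0,0],1]]'; python3 -m jog '[[[0,0,0],[0,0,0],0.5],[[0,0,0],[0,0,0],0.5],[[0,0,0],[0,0,0],0.4],[[0,0,0],[0,0,0],0.4],[[0,0,0],[0,0,0],0.4],[[0,0,0],[0,0,0],0.4]]';  python3 - <<'E'
from h import *
p,d=camera('scene');crop(p,340,140,440,240,5.5,'pics/s5.png')
E
```

```text
time_s: 6.9
eef_pos: [0.5505, -0.2184, 0.0117]
eef_rot: [0.001, 0.862, 0.508, 0.0]
wrist_force: [-0.8, -0.4, 0.1]
opening: 1.0
time_s: 7.4
eef_pos: [0.5505, -0.2185, 0.0118]
eef_rot: [0.001, 0.862, 0.508, 0.0]
wrist_force: [0.4, -0.6, 0.9]
opening: 0.401
```

View pics/s5.png

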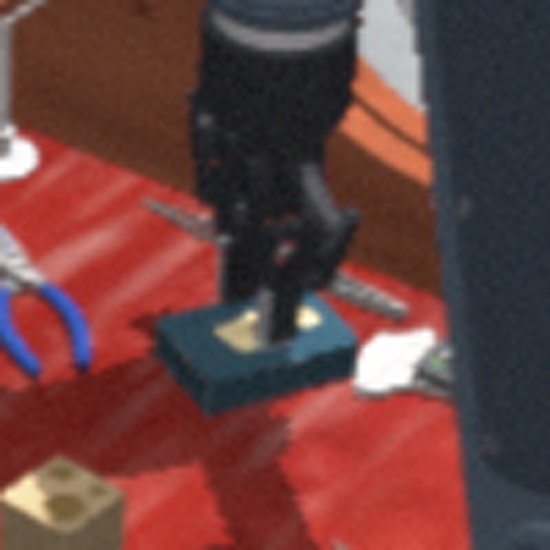

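```bash
python3 - <<'E'
from h import *
np.set_printoptions(precision=4,suppress=True)
p,d=camera('scene');crop(p,365,165,410,220,11,'pics/s6.png')
o=get_obs();print(o['eef_pos'],o['opening'],o['q'],o['wrist_force'])
r=R.from_quat(np.roll(o['eef_rot'],-1))
for s in (-1,1): print(proj('scene',o['eef_pos']+r.apply([0,s*.0215,.006])), proj('scene',o['eef_pos']+r.apply([0,s*.017,.014])))
for uv in [(391,200),(382,192),(391,198),(391,195),(375,203),(400,203),(392,202)]: print(uv,depthpt('scene',[uv],d))
E
```

```text
[ 0.5504 -0.2184  0.0117] 0.3995245832581494 [-0.5777  0.4751  1.6881 -0.0006  0.9758 -0.0713] [ 0.7388  0.6732 -0.3465]
[[388.7563 207.6496]] [[387.7892 209.1028]]
[[381.5116 199.1417]] [[382.0816 202.3622]]
(391, 200) [[ 0.5243 -0.2039  0.0367]]
(382, 192) [[ 0.5631 -0.2186  0.038 ]]
(391, 198) [[ 0.5231 -0.201   0.0454]]
(391, 195) [[ 0.5234 -0.2001  0.0555]]
(375, 203) [[ 0.5609 -0.183   0.0224]]
(400, 203) [[ 0.511  -0.2305  0.0176]]
(392, 202) [[ 0.5246 -0.2106  0.0262]]
```

View pics/s6.png

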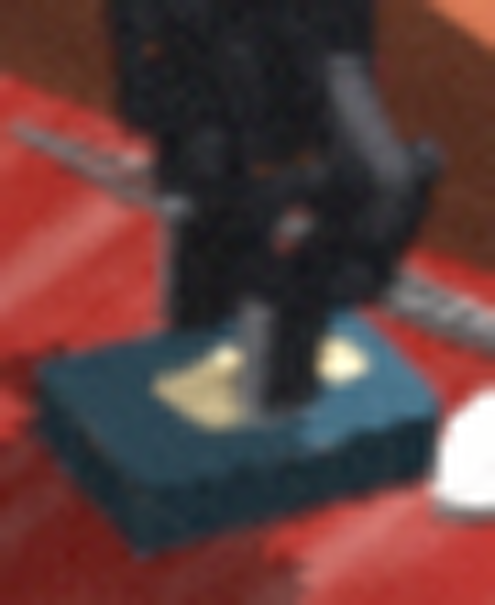

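The fingers closed above the tin's top instead of along its sides, so the tips stand higher than the text implies. I'll lift and measure where the shut fingertips really are.

```bash
python3 -m jog '[[[0,0,-20],[0,0,0],0.4],[[0,0,-40],[0,0,0],0],[[0,0,-40],[0,0,0],0],[[0,0,-40],[0,0,0],0],[[0,0,-40],[0,0,0],0]]'; python3 - <<'E'
from h import *
np.set_printoptions(precision=4,suppress=True)
p,d=camera('scene');crop(p,350,140,420,220,8,'pics/s7.png');np.savez('s7.npz',p=p,d=d)
o=get_obs();r=R.from_quat(np.roll(o['eef_rot'],-1));print(o['eef_pos'])
print('tip should be', proj('scene',o['eef_pos']+r.apply([0,0,.014])),proj('scene',o['eef_pos']))
E
```

```text
time_s: 7.92
eef_pos: [0.55, -0.2181, 0.0512]
eef_rot: [0.001, 0.862, 0.508, 0.0]
wrist_force: [-0.3, 0.6, -0.7]
opening: 0.001
[ 0.5496 -0.2179  0.0506]
tip should be [[385.9729 194.2988]] [[386.3057 190.0416]]
```

View pics/s7.png

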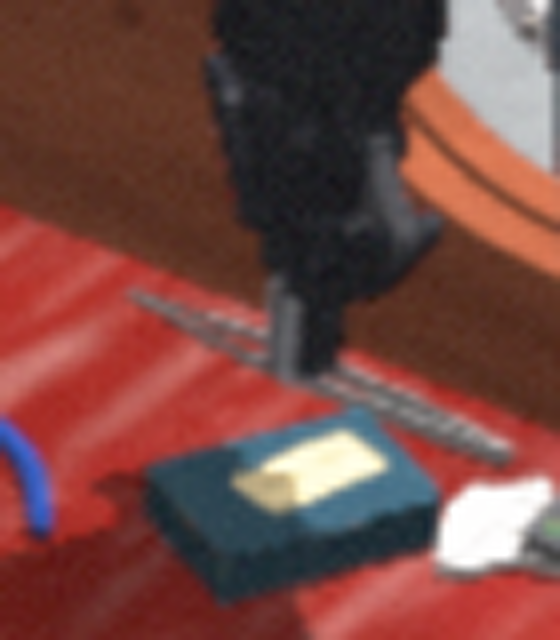

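The shut tip shows at (387.5,187), but the stated extent puts it at (386,194). The tips therefore stand about 24 mm higher along the tool than the pose and tip_extent say. I'll correct for that, open, and go deeper with a force check.

```bash
python3 -m jog '[[[0,0,0],[0,0,0],1],[[0,0,0],[0,0,0],1],[[0,0,0],[0,0,0],1],[[0,0,0],[0,0,0],1],[[0,0,0],[0,0,0],1],[[0,0,20],[0,0,0],1],[[0,0,40],[0,0,0],1],[[0,0,50],[0,0,0],1],[[0,0,55],[0,0,0],1],[[0,0,55],[0,0,0],1]]'; python3 - <<'E'
from h import *
p,d=camera('scene');crop(p,350,140,420,220,8,'pics/s8.png')
E
```

```text
time_s: 8.8
eef_pos: [0.5488, -0.2174, -0.0056]
eef_rot: [-0.001, 0.862, 0.508, -0.001]
wrist_force: [0.1, 0.5, -0.6]
opening: 0.996
```

View pics/s8.png

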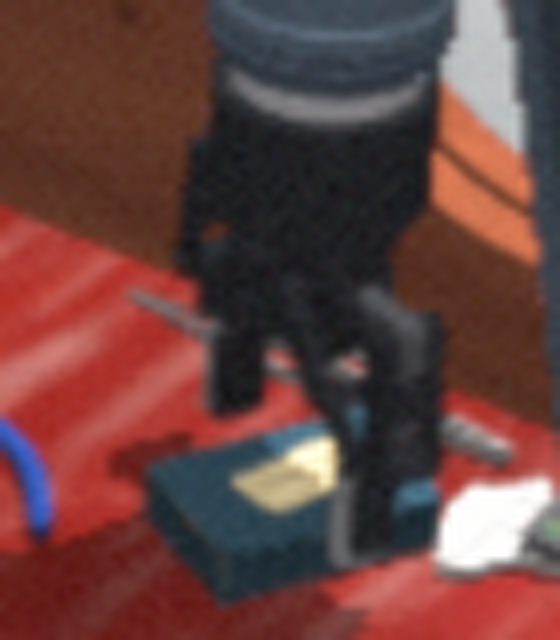

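```bash
python3 -m jog '[[[0,0,4],[0,0,0],1],[[0,0,8],[0,0,0],1],[[0,0,8],[0,0,0],1]]'; python3 -m jog '[[[0,0,0],[0,0,0],0.5],[[0,0,0],[0,0,0],0.3],[[0,0,0],[0,0,0],0.3],[[0,0,0],[0,0,0],0.3],[[0,0,0],[0,0,0],0.3]]';  python3 - <<'E'
from h import *
p,d=camera('scene');crop(p,350,140,420,220,8,'pics/s9.png')
E
```

```text
time_s: 9.1
eef_pos: [0.5495, -0.2178, -0.0126]
eef_rot: [0.0, 0.862, 0.508, -0.0]
wrist_force: [0.8, 0.5, -0.7]
opening: 0.999
time_s: 9.52
eef_pos: [0.5502, -0.2182, -0.0119]
eef_rot: [0.001, 0.862, 0.508, 0.0]
wrist_force: [-0.7, 0.4, 3.8]
opening: 0.675
```

View pics/s9.png

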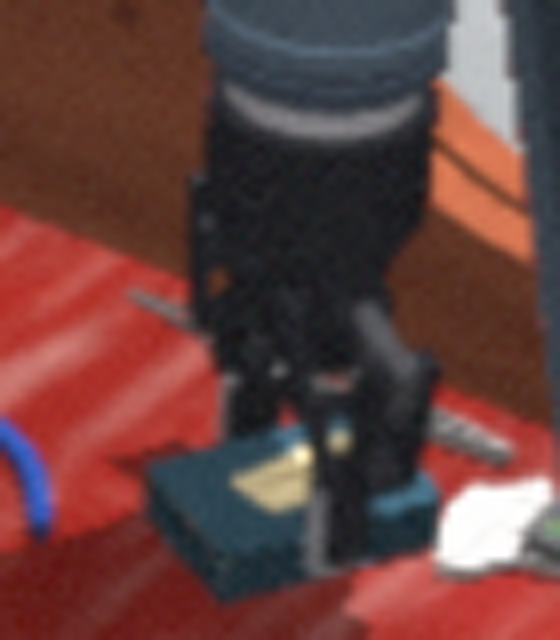

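The tin is gripped: the jaws stopped at 0.675 with the pads against its side walls (crop 320,540). Lift.

```bash
python3 -m jog '[[[0,0,-10],[0,0,0],0.3],[[0,0,-30],[0,0,0],0.3],[[0,0,-60],[0,0,0],0.3],[[0,0,-100],[0,0,0],0.3],[[0,0,-140],[0,0,0],0.3],[[0,0,-165],[0,0,0],0.3],[[0,0,-165],[0,0,0],0.3],[[0,0,-165],[0,0,0],0.3]]'; python3 - <<'E'
from h import *
p,d=camera('scene');crop(p,320,60,460,240,3.3,'pics/s10.png')
for z in (.15,-.006): print(tomove([.521,.238,z],down(.15-np.pi/2)))
E
```

```text
time_s: 10.23
eef_pos: [0.5508, -0.2185, 0.1554]
eef_rot: [0.003, 0.862, 0.508, 0.001]
wrist_force: [-0.4, -0.7, -1.4]
opening: 0.673
(array([ 384.8, -245.9,    2.6]), array([ 0.002, -0.   ,  0.915]))
(array([ 384.9, -246.1,  158.6]), array([ 0.002, -0.   ,  0.915]))
```

View pics/s10.png

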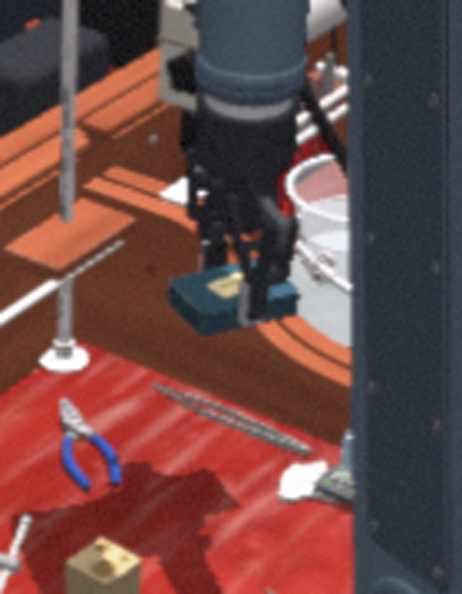

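The tin is held level. Carry it to above the box.

```bash
python3 -m jog '[[[20,-13,0],[0,0,0.05],0.3],[[45,-29,0],[0,0,0.11],0.3],[[75,-48,0],[0,0,0.18],0.3],[[105,-67,0],[0,0,0.25],0.3],[[135,-86,0],[0,0,0.32],0.3],[[165,-105,0],[0,0,0.39],0.3],[[195,-125,0],[0,0,0.46],0.3],[[225,-144,0],[0,0,0.53],0.3],[[255,-163,0],[0,0,0.6],0.3],[[285,-182,0],[0,0,0.68],0.3],[[315,-201,0],[0,0,0.76],0.3],[[340,-217,0],[0,0,0.84],0.3],[[365,-233,0],[0,0,0.9],0.3],[[380,-243,0],[0.002,0,0.915],0.3],[[385,-246,0],[0.002,0,0.915],0.3],[[385,-246,0],[0.002,0,0.915],0.3],[[385,-246,0],[0.002,0,0.915],0.3]]'; python3 - <<'E'
from h import *
p,d=camera('scene');crop(p,195,120,395,360,2.4,'pics/s11.png')
p,d=camera('top');crop(p,130,100,340,340,2.4,'pics/t11.png')
for z in (.05,-.006): print(tomove([.521,.238,z],down(.15-np.pi/2)))
E
```

```text
time_s: 11.7
eef_pos: [0.52, 0.2375, 0.1509]
eef_rot: [0.0, 0.997, 0.075, -0.002]
wrist_force: [-1.1, 0.2, -1.3]
opening: 0.674
(array([  0.6,  -1. , 101.7]), array([ 0.   ,  0.002, -0.001]))
(array([  0.7,  -1. , 157.7]), array([ 0.   ,  0.002, -0.001]))
```

View pics/s11.png

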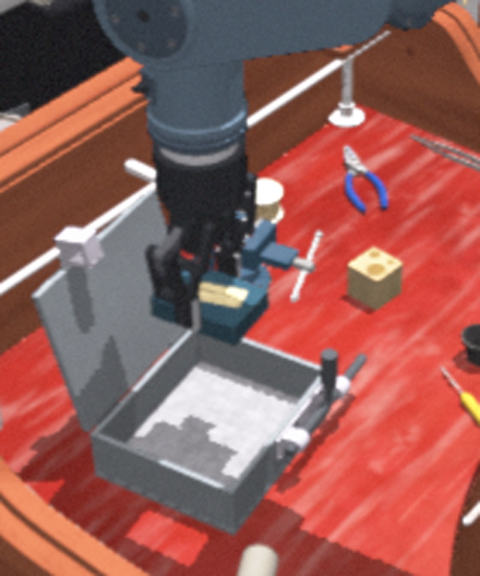

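View pics/t11.png

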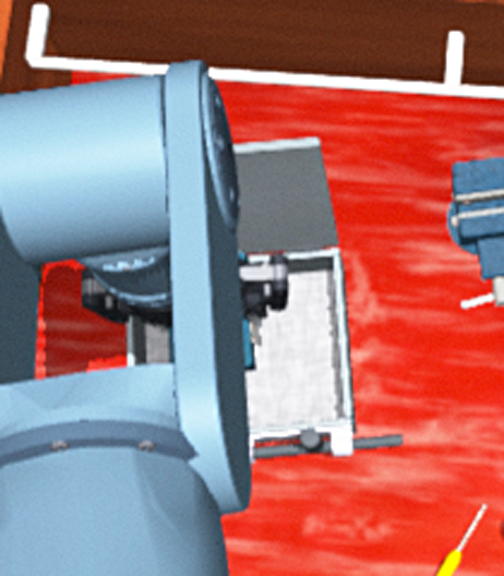

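The tin hangs level above the box interior and clear of the lid. Lower it.

```bash
python3 -m jog '[[[0,-1,30],[0,0,0],0.3],[[0,-1,60],[0,0,0],0.3],[[0,-1,90],[0,0,0],0.3],[[0,-1,110],[0,0,0],0.3],[[0,-1,128],[0,0,0],0.3],[[0,-1,140],[0,0,0],0.3],[[0,-1,140],[0,0,0],0.3]]'; python3 - <<'E'
from h import *
p,d=camera('scene');crop(p,195,120,395,360,2.4,'pics/s12.png')
print(tomove([.521,.238,-.006],down(.15-np.pi/2)))
E
```

```text
time_s: 12.38
eef_pos: [0.5183, 0.2362, 0.0089]
eef_rot: [0.001, 0.997, 0.074, -0.003]
wrist_force: [-0.8, 0.4, -1.3]
opening: 0.677
(array([ 1.7, -1.1, 16.6]), array([ 0.001,  0.005, -0.002]))
```

View pics/s12.png

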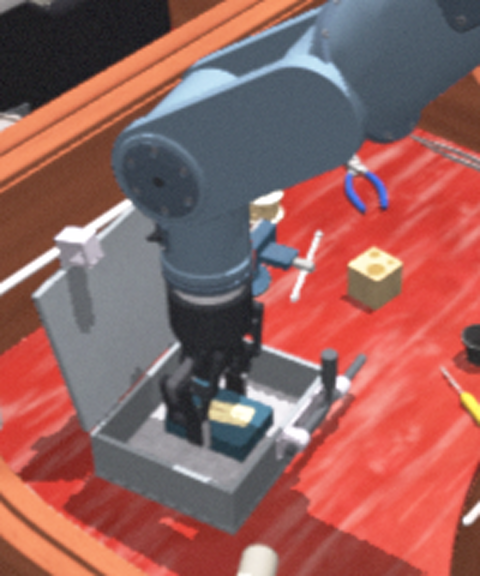

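```bash
python3 -m jog '[[[1,0,4],[0,0.003,0],0.3],[[1,0,8],[0,0.003,0],0.3],[[1,0,10],[0,0.003,0],0.3],[[1,0,12],[0,0.003,0],0.3],[[1,0,12],[0,0.003,0],0.3]]'; python3 -m jog '[[[0,0,1],[0,0,0],0.3],[[0,0,2],[0,0,0],0.3],[[0,0,3],[0,0,0],0.3],[[0,0,3],[0,0,0],0.3]]'
```

```text
time_s: 12.85
eef_pos: [0.5205, 0.2369, -0.0013]
eef_rot: [0.0, 0.997, 0.074, -0.001]
wrist_force: [0.4, -1.0, -1.5]
opening: 0.673
time_s: 13.18
eef_pos: [0.5203, 0.2369, -0.0045]
eef_rot: [0.0, 0.997, 0.074, -0.001]
wrist_force: [-0.3, -0.4, -1.0]
opening: 0.675
```

```bash
python3 -m jog '[[[0,0,1],[0,0,0],0.3],[[0,0,2],[0,0,0],0.3],[[0,0,2],[0,0,0],0.3]]'; python3 -m jog '[[[0,0,1],[0,0,0],0.3],[[0,0,2],[0,0,0],0.3],[[0,0,2],[0,0,0],0.3]]'
```

```text
time_s: 13.43
eef_pos: [0.5205, 0.237, -0.0059]
eef_rot: [0.0, 0.997, 0.074, -0.001]
wrist_force: [-2.7, -0.1, 4.3]
opening: 0.668
time_s: 13.68
eef_pos: [0.5204, 0.237, -0.006]
eef_rot: [0.001, 0.997, 0.074, -0.001]
wrist_force: [-8.9, -2.7, 17.6]
opening: 0.676
```

The tin is on the floor: contact came at the predicted height, z = -0.006. Release it and withdraw.

```bash
python3 -m jog '[[[0,0,-1],[0,0,0],0.9],[[0,0,-1],[0,0,0],0.9],[[0,0,-1],[0,0,0],0.9],[[0,0,-1],[0,0,0],0.9],[[0,0,-20],[0,0,0],0.9],[[0,0,-50],[0,0,0],0.9],[[0,0,-90],[0,0,0],0.6],[[0,0,-130],[0,0,0],0.3],[[0,0,-170],[0,0,0],0],[[0,0,-210],[0,0,0],0],[[0,0,-250],[0,0,0],0],[[0,0,-270],[0,0,0],0],[[0,0,-270],[0,0,0],0]]'; python3 - <<'E'
from h import *
p,d=camera('scene');crop(p,195,120,395,360,2.4,'pics/s13.png');np.savez('s13.npz',p=p,d=d)
p,d=camera('top');crop(p,130,100,340,340,2.4,'pics/t13.png')
E
```

```text
time_s: 14.77
eef_pos: [0.524, 0.2381, 0.2706]
eef_rot: [-0.0, 0.997, 0.074, 0.004]
wrist_force: [-0.1, 0.3, 1.2]
opening: -0.003
```

View pics/s13.png

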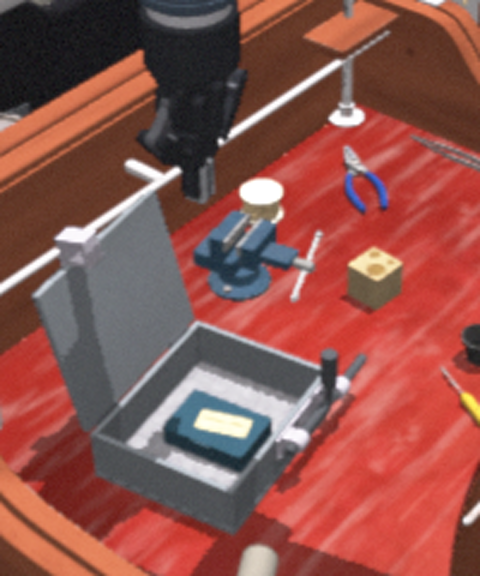

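View pics/t13.png

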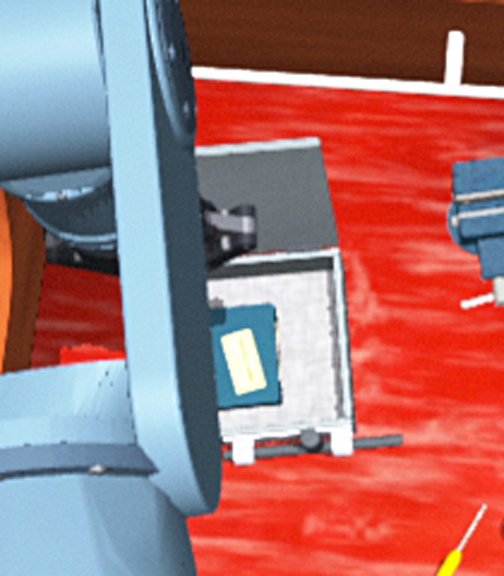

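```bash
python3 - <<'E'
from h import *
np.set_printoptions(precision=4,suppress=True)
s=np.load('s13.npz');p=s['p'].astype(int);
m=((p[:,:,2]>p[:,:,0]+25)&(p[:,:,2]<140)).astype(np.uint8);m[:275]=0;m[325:]=0;m[:,:255]=0;m[:,312:]=0
c=max(cv2.findContours(m,0,2)[0],key=cv2.contourArea);print(cv2.boundingRect(c),cv2.contourArea(c))
c0=np.array([.521,.238]);a=.15;B=np.array([[np.cos(a),np.sin(a)],[-np.sin(a),np.cos(a)]])
for uv in [(285.4,299.2),(288,295)]:
    q=onz('scene',[uv],.028)[0];print(q,B@(q[:2]-c0))
for uv in [(180,394),(268,430),(165,430),(217,425)]:
    u=(uv[0]/2.4+195,uv[1]/2.4+120); q=depthpt('scene',[u],s['d'])[0];print(uv,q,B@(q[:2]-c0))
# lid edge, keeper, in this view
for uv in [(36,295),(152,193),(78,240),(100,285),(165,210)]:
    u=(uv[0]/2.4+195,uv[1]/2.4+120); q=depthpt('scene',[u],s['d'])[0];print(uv,q,B@(q[:2]-c0))
E
```

```text
(264, 293, 44, 20) 132.5
[0.5085 0.2464 0.028 ] [-0.0111  0.0102]
[0.5126 0.2329 0.028 ] [-0.0091 -0.0038]
(180, 394) [0.5859 0.2136 0.0039] [ 0.0605 -0.0339]
(268, 430) [0.4826 0.2041 0.0107] [-0.043  -0.0277]
(165, 430) [0.5495 0.273  0.0238] [0.0334 0.0304]
(217, 425) [0.5132 0.241  0.0275] [-0.0073  0.0042]
(36, 295) [0.6196 0.3415 0.1959] [0.1129 0.0876]
(152, 193) [0.6438 0.1713 0.195 ] [ 0.1115 -0.0843]
(78, 240) [0.6096 0.2963 0.232 ] [0.0963 0.0444]
(100, 285) [0.6181 0.2705 0.1617] [0.1009 0.0176]
(165, 210) [0.7808 0.02   0.0258] [ 0.2243 -0.2543]
```

The tin lies flat near the box centre, at about (-8,+4) mm in the box frame. The lid edge is at box x of about 112 mm, z 196 mm, which makes the lid angle about 1.83 rad. Next I'll take the shut fingers over the lid and down behind it.

```bash
python3 - <<'E'
from h import *
c0=np.array([.521,.238]);a=.15;B=np.array([[np.cos(a),np.sin(a)],[-np.sin(a),np.cos(a)]])
for bx,by,z in [(.155,-.035,.28),(.155,-.035,.155)]:
    w=B.T@[bx,by]+c0;print(w,tomove([*w,z],down(.15-np.pi/2)))
E
```

```text
[0.67948985 0.22655592] (array([154.8,  34.2, -15.6]), array([ 0.001,  0.001, -0.002]))
[0.67948985 0.22655592] (array([154.9,  34.1, 109.4]), array([ 0.001,  0.001, -0.002]))
```

```bash
python3 -m jog '[[[0,10,-12],[0,0,0],0],[[20,34,-18],[0,0,0],0],[[50,34,-18],[0,0,0],0],[[80,34,-18],[0,0,0],0],[[110,34,-18],[0,0,0],0],[[140,34,-18],[0,0,0],0],[[155,34,-16],[0,0,0],0],[[155,34,-16],[0,0,0],0],[[155,34,-16],[0,0,0],0]]';  python3 - <<'E'
from h import *
p,d=camera('scene');crop(p,195,60,395,300,2.4,'pics/s14.png')
E
```

```text
time_s: 15.62
eef_pos: [0.6791, 0.2257, 0.2777]
eef_rot: [0.001, 0.997, 0.074, -0.003]
wrist_force: [0.0, 1.2, -0.5]
opening: 0.002
```

View pics/s14.png

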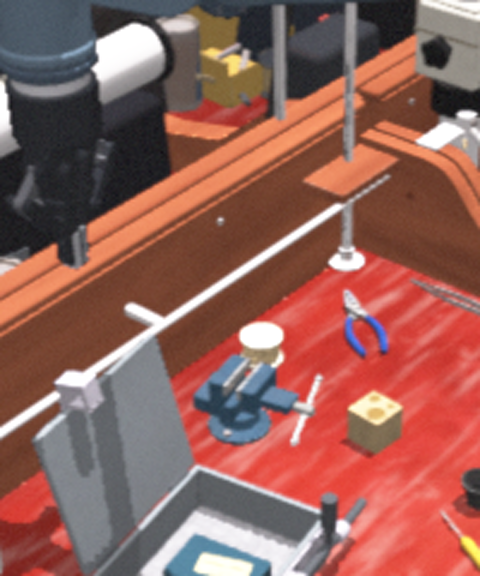

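```bash
python3 - <<'E'
from h import *
o=get_obs();e=o['eef_pos']
for dz in (-.014,.01): print(dz,proj('scene',e+[0,0,dz]))
p,d=camera('scene');print(depthpt('scene',[(225,165),(226,168),(222,166)],d))
p,d=camera('top'); print(depthpt('top',[(230,90),(230,78),(230,100),(250,60),(250,70)],d)); crop(p,100,20,340,220,3,'pics/t14.png')
E
```

```text
-0.014 [[226.42464866 179.7508261 ]]
0.01 [[225.23727583 170.19736249]]
[[0.66949733 0.23285695 0.30836007]
 [0.66893992 0.23164302 0.30066165]
 [0.67562643 0.2359537  0.30510135]]
[[0.55319815 0.14614589 0.63589697]
 [0.5673673  0.14820934 0.63212044]
 [0.54103935 0.14419868 0.64025559]
 [0.84484254 0.20900805 0.19036007]
 [0.82284106 0.20652968 0.19344455]]
```

View pics/t14.png

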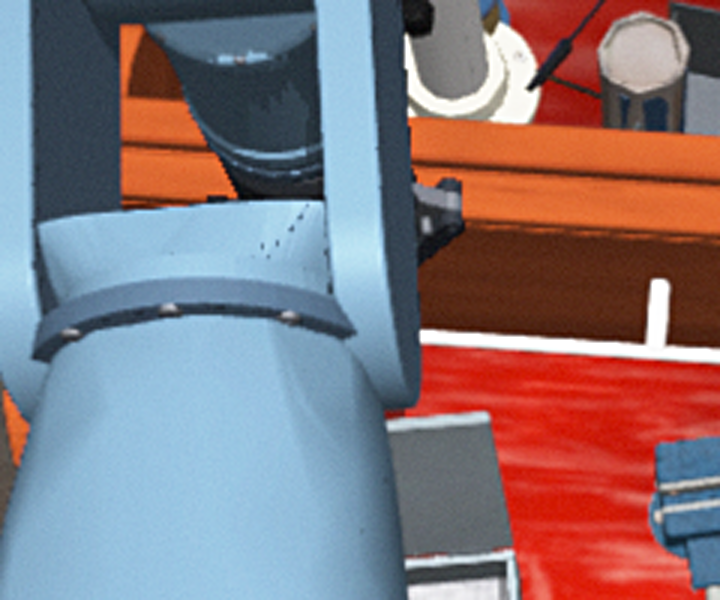

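The +10 mm tip model is confirmed: the tip is seen at row 170. The wall starts beyond x = 0.8, so the way is clear. Go down behind the lid.

```bash
python3 -m jog '[[[0,0,30],[0,0,0],0],[[0,0,60],[0,0,0],0],[[0,0,90],[0,0,0],0],[[0,0,110],[0,0,0],0],[[0,0,122],[0,0,0],0],[[0,0,122],[0,0,0],0]]';  python3 - <<'E'
from h import *
p,d=camera('scene');crop(p,195,60,395,300,2.4,'pics/s15.png')
E
```

```text
time_s: 16.27
eef_pos: [0.6758, 0.226, 0.155]
eef_rot: [0.001, 0.997, 0.074, -0.004]
wrist_force: [-0.4, 0.3, -0.1]
opening: 0.001
```

View pics/s15.png

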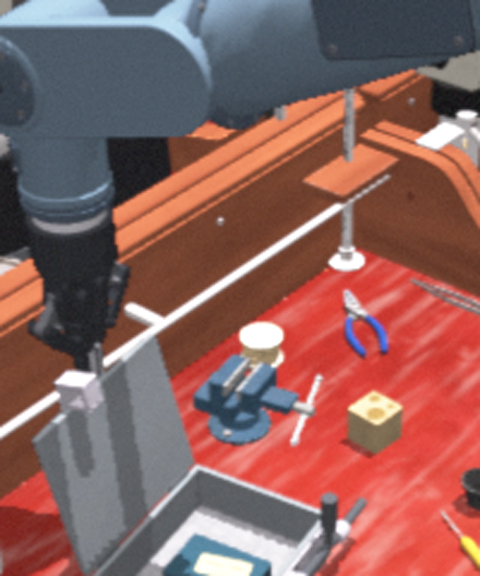

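The fingers are behind the lid, to the right of the keeper (crop 80,385). First stage: pull to upright and somewhat past it.

```bash
python3 -m jog '[[[-10,0,0],[0,0,0],0],[[-20,0,0],[0,0,0],0],[[-28,0,-2],[0,0,0],0],[[-36,0,-5],[0,0,0],0],[[-44,0,-8],[0,0,0],0],[[-52,0,-10],[0,0,0],0],[[-60,0,-10],[0,0,0],0],[[-68,0,-10],[0,0,0],0],[[-76,0,-9],[0,0,0],0],[[-84,0,-8],[0,0,0],0],[[-91,0,-7],[0,0,0],0],[[-98,0,-6],[0,0,0],0],[[-98,0,-6],[0,0,0],0]]';  python3 - <<'E'
from h import *
p,d=camera('scene');crop(p,195,60,395,300,2.4,'pics/s16.png')
E
```

```text
time_s: 17.4
eef_pos: [0.5782, 0.2116, 0.163]
eef_rot: [0.001, 0.997, 0.074, -0.003]
wrist_force: [0.3, 0.4, 0.3]
opening: -0.002
```

View pics/s16.png

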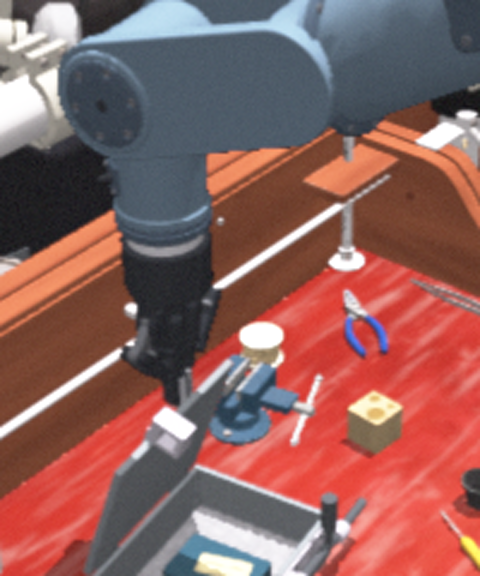

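The lid follows and is now at about 70°. Continue along the arc.

```bash
python3 -m jog '[[[-10,0,3],[0,0,0],0],[[-20,0,8],[0,0,0],0],[[-30,0,15],[0,0,0],0],[[-38,0,21],[0,0,0],0],[[-46,0,28],[0,0,0],0],[[-54,0,35],[0,0,0],0],[[-60,0,42],[0,0,0],0],[[-66,0,51],[0,0,0],0],[[-72,0,60],[0,0,0],0],[[-77,0,69],[0,0,0],0],[[-81,0,79],[0,0,0],0],[[-84,0,89],[0,0,0],0],[[-86,0,97],[0,0,0],0],[[-86,0,97],[0,0,0],0]]';  python3 - <<'E'
from h import *
p,d=camera('scene');crop(p,195,100,395,340,2.4,'pics/s17.png')
E
```

```text
time_s: 18.62
eef_pos: [0.491, 0.1985, 0.0643]
eef_rot: [0.001, 0.997, 0.074, -0.005]
wrist_force: [-0.9, -0.1, 0.4]
opening: 0.003
```

View pics/s17.png

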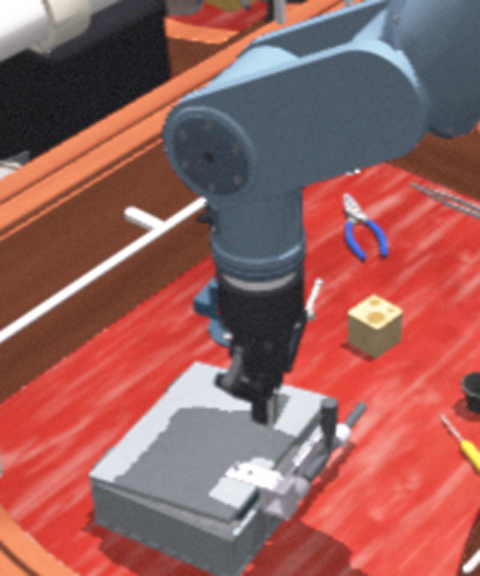

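The lid is nearly shut, with a small gap at the front edge. Press it down in small steps.

```bash
python3 -m jog '[[[-1,0,3],[0,0,0],0],[[-1,0,6],[0,0,0],0],[[-2,0,9],[0,0,0],0],[[-2,0,9],[0,0,0],0]]'; python3 -m jog '[[[0,0,2],[0,0,0],0],[[0,0,3],[0,0,0],0],[[0,0,3],[0,0,0],0]]'
```

```text
time_s: 19.0
eef_pos: [0.4895, 0.1983, 0.0559]
eef_rot: [0.001, 0.997, 0.074, -0.005]
wrist_force: [-0.1, 0.3, -0.6]
opening: 0.004
time_s: 19.25
eef_pos: [0.4894, 0.1983, 0.0527]
eef_rot: [0.001, 0.997, 0.074, -0.005]
wrist_force: [0.2, -0.9, 0.2]
opening: -0.003
```

```bash
python3 -m jog '[[[0,0,1],[0,0,0],0],[[0,0,2],[0,0,0],0],[[0,0,2],[0,0,0],0]]'
```

```text
time_s: 19.5
eef_pos: [0.4893, 0.1983, 0.0505]
eef_rot: [0.001, 0.997, 0.074, -0.005]
wrist_force: [-0.4, -0.3, -0.4]
opening: 0.0
```

```bash
python3 - <<'E'
from h import *
p,d=camera('scene');crop(p,225,210,345,340,4.4,'pics/s18.png')
E
```

```text
(no output)
```

View pics/s18.png

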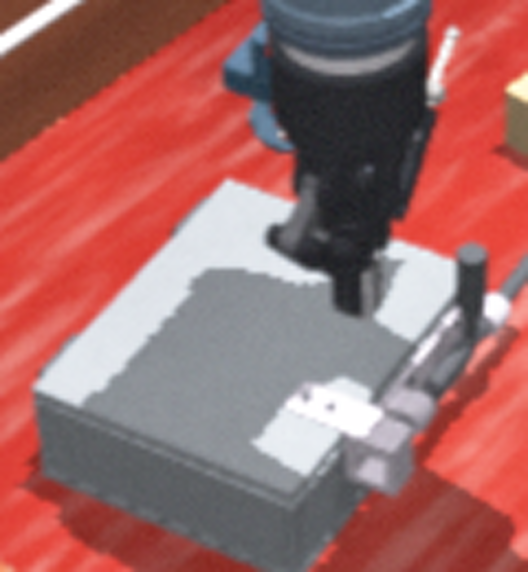

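The lid looks almost down, but no contact force shows yet. Keep pressing.

```bash
python3 -m jog '[[[0,0,1],[0,0,0],0],[[0,0,3],[0,0,0],0],[[0,0,3],[0,0,0],0],[[0,0,3],[0,0,0],0]]'; python3 -m jog '[[[0,0,1],[0,0,0],0],[[0,0,2],[0,0,0],0],[[0,0,2],[0,0,0],0]]'
```

```text
time_s: 19.88
eef_pos: [0.4895, 0.1983, 0.049]
eef_rot: [0.001, 0.997, 0.074, -0.005]
wrist_force: [-6.4, -1.6, 15.7]
opening: 0.002
time_s: 20.13
eef_pos: [0.4895, 0.1983, 0.0489]
eef_rot: [0.001, 0.997, 0.075, -0.005]
wrist_force: [-9.2, -2.6, 19.2]
opening: 0.0
```

That's a hard stop: no more motion, 19 N. Lift and check the lid, then go to the knob.

```bash
python3 -m jog '[[[0,0,-20],[0,0,0],0],[[0,0,-50],[0,0,0],0.2],[[0,0,-85],[0,0,0],0.4],[[0,0,-115],[0,0,0],0.5],[[0,0,-115],[0,0,0],0.5]]'; python3 - <<'E'
from h import *
np.set_printoptions(precision=4,suppress=True)
p,d=camera('scene');crop(p,225,210,345,340,4.4,'pics/s19.png')
print(depthpt('scene',[(275,250),(250,300),(290,310),(260,285)],d))
for z in (.16,.064): print(tomove([.4444,.1633,z],down(.15-np.pi/2)))
E
```

```text
time_s: 20.55
eef_pos: [0.495, 0.1994, 0.1707]
eef_rot: [0.0, 0.997, 0.075, 0.0]
wrist_force: [1.6, -0.3, 0.1]
opening: 0.498
[[0.6618 0.1109 0.0003]
 [0.5444 0.3187 0.0605]
 [0.456  0.2902 0.063 ]
 [0.5589 0.2714 0.0607]]
(array([-53.9,  28.1,   7.9]), array([ 0.001,  0.003, -0.   ]))
(array([-53.6,  28. , 103.9]), array([ 0.001,  0.003, -0.   ]))
```

View pics/s19.png

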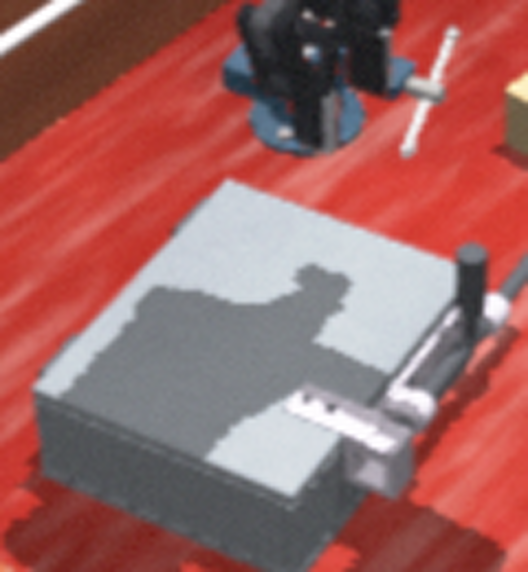

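The lid is shut: its top is level at 60–63 mm, the keeper (crop 380,460) is in line with the bolt, and the knob (470,290) is still drawn back. Go to the knob, this time gripping deeper.

```bash
python3 -m jog '[[[-27,14,4],[0,0,0],0.6],[[-54,28,8],[0,0.003,0],0.6],[[-54,28,8],[0,0.003,0],0.6],[[-54,28,35],[0,0.003,0],0.6],[[-54,28,62],[0,0.003,0],0.6],[[-54,28,85],[0,0.003,0],0.6],[[-54,28,97],[0,0.003,0],0.6],[[-54,28,103],[0,0.003,0],0.6],[[-54,28,103],[0,0.003,0],0.6]]'; python3 - <<'E'
from h import *
p,d=camera('scene');crop(p,225,190,345,320,4.4,'pics/s20.png')
E
```

```text
time_s: 21.35
eef_pos: [0.4422, 0.163, 0.0627]
eef_rot: [0.001, 0.997, 0.075, -0.002]
wrist_force: [0.7, 0.5, 0.1]
opening: 0.598
```

View pics/s20.png

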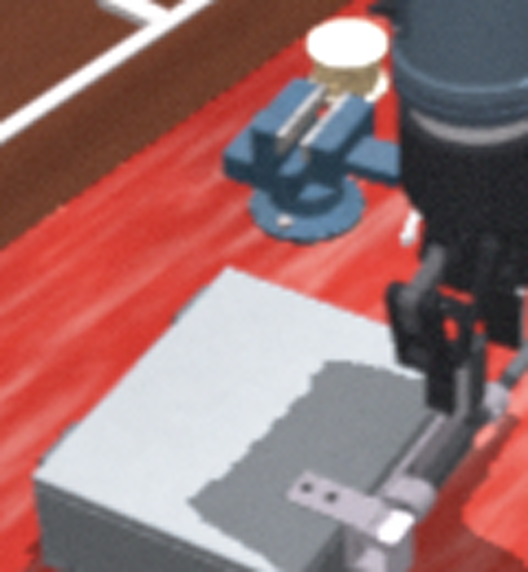

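```bash
python3 -m jog '[[[0,0,0],[0,0,0],0.2],[[0,0,0],[0,0,0],0],[[0,0,0],[0,0,0],0],[[0,0,0],[0,0,0],0],[[0,0,0],[0,0,0],0],[[0,0,0],[0,0,0],0]]'; python3 -m jog '[[[0,-4,0],[0,0,0],0],[[0,-8,0],[0,0,0],0],[[0,-12,0],[0,0,0],0],[[0,-16,0],[0,0,0],0],[[0,-20,0],[0,0,0],0],[[0,-24,0],[0,0,0],0],[[0,-28,0],[0,0,0],0],[[0,-32,0],[0,0,0],0],[[0,-35,0],[0,0,0],0],[[0,-35,0],[0,0,0],0]]'; python3 -m jog '[[[0,-2,0],[0,0,0],0],[[0,-4,0],[0,0,0],0],[[0,-6,0],[0,0,0],0],[[0,-6,0],[0,0,0],0]]'
```

```text
time_s: 21.9
eef_pos: [0.444, 0.164, 0.0651]
eef_rot: [-0.0, 0.997, 0.075, -0.0]
wrist_force: [-1.7, 4.3, 5.6]
opening: 0.163
time_s: 22.73
eef_pos: [0.4383, 0.1994, 0.0651]
eef_rot: [-0.0, 0.997, 0.075, -0.0]
wrist_force: [-4.2, 0.3, 4.5]
opening: 0.167
time_s: 23.07
eef_pos: [0.4376, 0.2038, 0.0651]
eef_rot: [0.001, 0.997, 0.075, -0.0]
wrist_force: [-2.1, -12.0, 5.0]
opening: 0.162
```

The bolt is home at its stop: 40 mm of travel, 12 N. Release and retreat.

```bash
python3 -m jog '[[[0,-2,0],[0,0,0],0],[[0,-2,0],[0,0,0],0],[[0,0,0],[0,0,0],0.3],[[0,0,0],[0,0,0],0.45],[[0,0,0],[0,0,0],0.45],[[0,0,0],[0,0,0],0.45],[[0,0,-30],[0,0,0],0.45],[[0,0,-70],[0,0,0],0.45],[[0,0,-110],[0,0,0],0.5],[[0,0,-150],[0,0,0],0.5],[[-20,40,-160],[0,0,0],0.5],[[-40,80,-160],[0,0,0],0.5],[[-50,120,-160],[0,0,0],0.5],[[-50,160,-160],[0,0,0],0.5],[[-50,200,-160],[0,0,0],0.5],[[-50,240,-160],[0,0,0],0.5],[[-50,240,-160],[0,0,0],0.5],[[-50,240,-160],[0,0,0],0.5]]'; python3 - <<'E'
from h import *
np.set_printoptions(precision=4,suppress=True)
p,d=camera('scene');crop(p,195,160,345,340,3.3,'pics/s21.png')
print(depthpt('scene',[(250,300),(285,318),(260,285)],d))
p,d=camera('top');crop(p,90,80,510,340,1.9,'pics/t21.png')
E
```

```text
time_s: 24.57
eef_pos: [0.4247, -0.0425, 0.2259]
eef_rot: [0.001, 0.997, 0.073, -0.0]
wrist_force: [0.9, 0.0, -0.2]
opening: 0.499
[[0.5457 0.3175 0.0588]
 [0.4481 0.3152 0.065 ]
 [0.5568 0.2734 0.0634]]
```

View pics/s21.png

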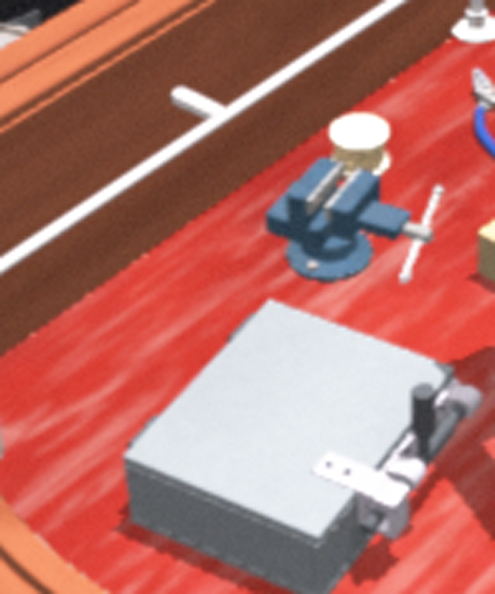

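View pics/t21.png

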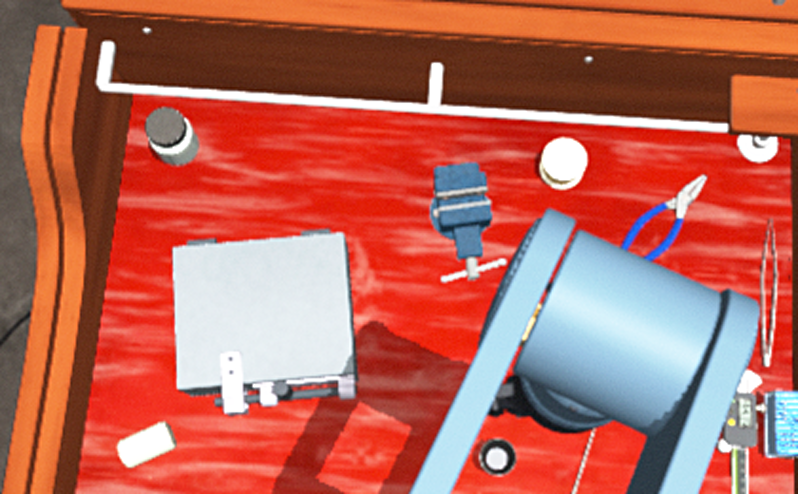

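```bash
python3 - <<'E'
from h import *
c0=np.array([.521,.238]);a=.15;B=np.array([[np.cos(a),np.sin(a)],[-np.sin(a),np.cos(a)]])
p,d=camera('top');crop(p,190,250,290,310,8,'pics/t22.png')
p,d=camera('scene');crop(p,285,260,345,330,8,'pics/s22.png')
print(B@(np.array([.4376,.2038])-c0))
E
```

```text
[-0.08757429 -0.02135283]
```

View pics/t22.png

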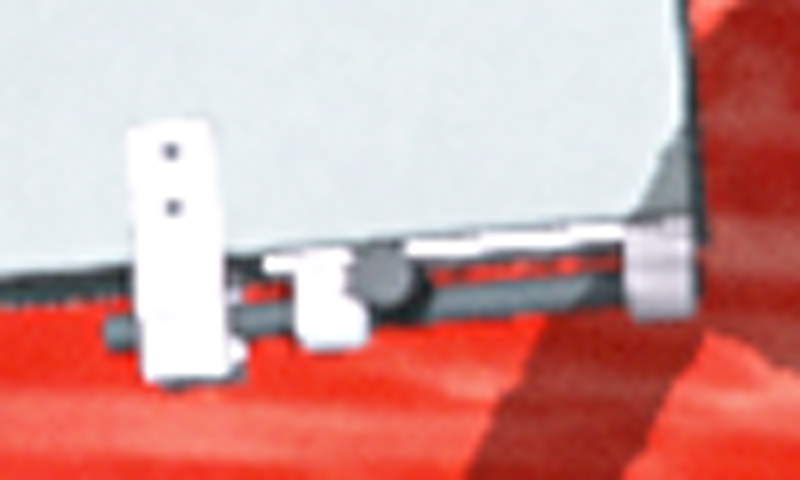

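View pics/s22.png

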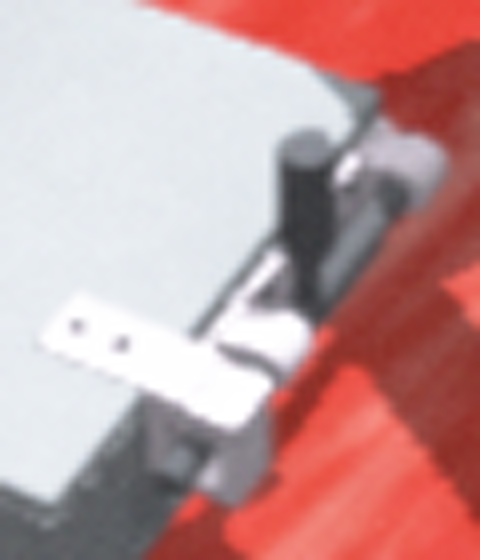

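The top view shows the bolt's tip coming out past the keeper at (110,330), with the keeper at (175,330) and the lid flat. The robot touches nothing, so I'll hand in.

```bash
python3 -c "
from bench import *
print(hand_in())"
```

```text
the job is handed in; nothing more can be done
None
```

The tin is locked in the strongbox, and I handed the job in at about 25 s of the 67 s allowed. I drew the bolt back to its stop and laid the tin flat on the box floor. Then I pushed the lid shut and slid the bolt home through the keeper.

**Last checks**
- **Tin:** after release, before the lid shut, it lay flat about (-8, +4) mm from the box centre. I could not see it once the lid was down.
- **Lid:** it hit a hard stop at 19 N, and its top measured 59–65 mm above the bench at three points (63.5 mm expected).
- **Bolt:** it travelled 40 mm to its stop, where 12 N built up. The knob ended at box y of about -21 mm (-20 mm expected), and its tip shows about 8 mm or more past the keeper.
- **Bystanders:** those visible in the last pictures (jar, mallet head, loupe, pliers, spool) look unmoved. The doming block was mostly hidden by the arm in the last top view. It looked unmoved in the views before that.
- **Robot:** it is clear of everything.

**What disagreed**
- **Fingertip height:** the fingertips stood about 24 mm higher than the reported pose and tip_extent imply. Because of this, the first grasp closed just above the tin without moving it. I measured the offset in the camera image and used it for the rest of the job. The first bolt grip had held only the top of the knob, but it drew the bolt fully back.
- **Camera agreement:** the two views differed by up to about 8 mm in position. I took positions between the two, and later contacts agreed to within about 3 mm.

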